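Open the fume inlet by one stop and start the extraction fan

ROBOT

A 6-joint arm with a two-finger parallel gripper is mounted at the origin on the work surface. World frame = base frame: x ahead of the robot, y to its left, z up, the work surface at z = 0. Lengths are in m, angles in degrees, forces in N, time in s.
With the tool pointing down it reaches from about 0.25 to 0.775 m from the base axis. Payload 4 kg.
Tool frame: the origin (TCP) lies between the finger pads; the fingertips stand 25 mm ahead of it and the grasp point (between the pads) lies 6 mm ahead of it (env.nose_length is the distance from the TCP to the fingertips, in m); z points along the fingers, x is the direction in which the jaws open and shut, and the axes are right-handed (so a half turn about z gives the same grasp; the last joint's range is limited). The gripper opens to 85 mm and grips with 20 to 120 N. Pads are 22 mm wide; open, the fingers measure 114 mm over their backs; the gripper's body (76 mm by 85 mm) begins 54 mm behind the grasp point. The pads swing forward as they close: fully open they stand 13 mm farther back than shut.
Start: joints at [-73.631, 4.996, 78.535, -0, 96.463, -5.907], TCP at [0.208, -0.509, 0.23] pointing down, gripper open.
Joint ranges: [-177.83, 177.83], [-43.37, 116.18], [15.69, 146.23], [-61.86, 241.86], [9.47, 152.12], [-147.06, 147.06]. Speed limits (degrees/s): [159.86, 159.86, 180, 180, 180, 180].

INTERFACE

Orientations are given as a 3x3 rotation matrix whose columns are the frame's x, y, z axes.
In Python, from station import telemetry, optics, env gives the robot as it stands.
- The arm moves only by the shell command python3 -m crank 'ROWS' [FORCE]. ROWS is JSON, a list of rows, each a list of 7 numbers: the shift along the world's x, y, z as a fraction of full scale, then the turn, a rotation vector about the world's x, y, z as a fraction of full scale, then the closure in counts, from 0 (fully open) to 255 (shut). In form: [[dx, dy, dz, rx, ry, rz, grip], ...]. A call has 1 to 10 rows; each row shifts and turns the commanded pose from where the row before left it; what a row does not reach is not made up. Full scale, the value 1, is 0.04 m for a shift and 0.08 rad for a turn. A row lasts 1/10 s, in which the tool goes at most 50 mm and 8.59 degrees, less where a joint would pass 70% of its speed; a pose out of reach is approached as far as the arm can. A call with a number of a shift or a turn outside -1 to 1 is refused whole. A call with a gripper value outside its range is refused whole. The fingers move at their own pace and stop on an object; FORCE is the grip in N (left out, the last holds). Time passes only in rows, so rows that do not move let the fingers close. It gives the time, the measured TCP pose, the force and the opening at its end, in the units of the state.
- telemetry.sense(): the state, without advancing time (a new reading comes with each control period).
- optics.camera(name): name is "scene" or "top" or "wrist"; returns a dict with "image" (480x640x3 uint8, red, green, blue), "fx", "fy", "cx", "cy" (pixels), "cam_to_world" (4x4, takes a point from camera to world coordinates); the wrist camera has in their place "tool_from_camera" (4x4, takes a point from camera to tool coordinates, whose origin is the TCP and whose axes are the tool frame's). Camera axes: x right, y down, z forward; pixel columns grow to the right and rows downward; lengths in m; the calibration is good to about 2 mm. A picture is of the moment at which its call begins: read the wrist's pose just before it. There is no depth.
- env.job_done(): hands the job in, once; it reports no verdict.
The state is a dict: "time_s": time; "joints": joint angles; "qvel": joint speeds; "joint_efforts": joint torques, N m; "eef_pos": TCP position; "eef_rot": TCP orientation; "wrist_force": force on the tool from outside, world axes, zero at the start; "torque": the same for the moment, N m; "grip_width": finger opening in m.
Only numpy, scipy, OpenCV 4.12 (cv2) and the standard library are available. Lean on these libraries where they do the work, as an engineer would, in place of code of your own. Each camera call takes 0.05 s, during which the arm holds its last target.

TASK

Get the bench fume extraction going. The steel shutter on the sloping inlet is shut or a little ajar: slide it open until it clicks into its next stop, the middle one of three, without running on past it, and only then throw the lever on the fan control box all the way over. Let go of everything and leave the other loose things on the bench where they are.

Things in the scene. Friction and masses are not known exactly. Their poses are not given: they have to be found in the camera images.
- inlet: Fume inlet, fixed: grey and dark steel box 340 mm wide (y); its dark steel top slopes up 30 degrees away from the robot. On the slope two aluminium rails, 11 mm high and along y, guide a plain steel shutter plate (130 along y x 104 x 5 mm, top 8 mm over the slope) that covers a black grilled port. Origin: bench level under the slope's middle; z up, x away from the robot.
- fin (a point): Grip point of the black fin standing square on the plate's middle: 14 mm thick along y, 50 mm long up the slope, 46 mm tall. The point is on its middle plane, 26 mm above the plate, 20 mm below the fin's top. Site axes: z square to the slope (up and towards the robot), x up the slope, y level along the slide. It opens towards -y (robot's right).
- bar_edge (a point): Middle of the lower near edge of a light bar fixed over the slope: 330 mm long (y), 20 mm deep, 25 mm high, 160 mm higher than fin, its near edge 5 mm nearer the robot, held by 14 mm posts at both ends. It blocks a vertical gripper: come to the fin with the gripper leaning back towards the robot, 25 to 45 degrees from vertical (30 is square to the slope).
- shutter (a joint): Shutter position in m, growing as it opens. Three spring stops: 0 (shut), 0.045 (middle) and 0.090 (end of travel 0.092), at three black dots on the lower rail; a black line on the plate points at them. It starts shut or left ajar, 0 to 0.035. Within about 6 mm of a stop the spring draws it in (1 mm) when let go; up to 8 N takes it out again. Between stops 1 N of friction holds it.
- fan_pivot (a point): Pivot of the fan lever, amid the top of the fan control box: a fixed grey box 130 (x) x 100 x 45 mm on the bench, left or right of the inlet, a black hose end on its +x side. The pivot is 45 mm above the bench. Axes: z up, y along the pivot; the lever is thrown from the -x side to the +x side (roughly away from the robot).
- fan_tip (a point): Centre of the round upper end of the fan lever: a rod 10 mm thick, 85 mm from pivot to this point, its upper half in a black grip 20 mm thick that ends 10 mm beyond this point. It leans 0.5 rad towards -x of the pivot frame when off, 0.5 rad towards +x when on.
- fan (a joint): Angle of the fan lever in rad: 0 off (leaning to the pivot's -x side), 1.0 on (leaning to +x, end of travel). It stays where it is left; about 2.5 N at the tip moves it. Starts between 0 and 0.25.
- board: Bystander: green circuit board 110 x 160 x 4 mm with rows of aluminium heat sinks to 18 mm high, lying in front of the inlet. Origin: centre of its underside.
- meter: Bystander: grey bench meter, 100 x 150 x 70 mm, a knob to 80 mm high. Origin: centre of its underside. It stands on the other side of the inlet from the fan control box, left or right.
- spool: Bystander: black solder spool, 60 mm in diameter, 50 mm high, standing. Origin: centre of its underside.
- flux: Bystander: amber jar with white cap, 50 mm in diameter, 75 mm high. Origin: centre of its underside.
- heatsink: Bystander: loose finned aluminium heat sink 80 x 60 x 30 mm. Origin: centre of its underside.
There are look-alikes about, which are no part of the job. What is shaped like the part that bears fan_pivot but yellow is not meant.

How it is judged (in metres and radians):
On the way, in this order (a step that is already met when the one before it is completed fails the run):
1. the shutter rests in its next (middle) stop (value of joint shutter between 0.042 and 0.048 m and velocity of joint shutter between -0.01 and 0.01 m/s), for 0.2 s.
2. then the fan lever is thrown over (value of joint fan above 0.85 rad), for 0.1 s.
At the end, for the whole second after the job is handed in: The shutter rests within 3 mm of its middle stop (0.045 m) and the fan lever is past 0.85 of its 1.0 rad; no other loose thing has been moved more than 30 mm (all of step 1 and value of joint fan above 0.85 rad); the robot touches nothing.
It fails at once if the shutter was pushed well past the middle stop, beyond 0.062 m (value of joint shutter above 0.062 m).
It fails at once if another thing on the bench was moved more than 30 mm (distance of any of board, meter, spool, flux, heatsink from where it was at the start of the episode above 0.03 m).
It also fails if it takes over 51 s, if anything falls off the work surface, if the arm or the gripper's body presses on something with over 40 N, if the wrist force passes 120 N, or if a joint passes its speed limit or range.

## Working session

There is one attempt and no reset: what is moved stays moved. The work goes in short steps, Python scripts to look and compute and a shell command to move; the robot and the scene stay as the last step left them, time stands still between calls to the robot, and variables do not carry over. Pictures are saved under pics/ and viewed, and the job is handed in when it is done.

```bash
ls; mkdir -p pics; python3 - <<'E'
from station import telemetry, optics, env
import cv2
print(telemetry.sense())
for n in ["scene","top","wrist"]:
    c=optics.camera(n); cv2.imwrite(f"pics/{n}0.png",c["image"][:,:,::-1])
    print(n,c["fx"],c["fy"],c["cx"],c["cy"],c.get("cam_to_world",c.get("tool_from_camera")))
E
```

```text
pics
{'time_s': 0.0, 'joints': array([-7.36307698e+01,  5.04092231e+00,  7.86285842e+01,  2.05183486e-03,
        9.64626423e+01, -5.90841255e+00]), 'qvel': array([-0.13688354, -0.02165629,  0.04465809, -0.03108139,  0.02953956,
        0.03927294]), 'joint_efforts': array([-7.82736879e-04, -3.51861691e+01, -3.13276112e+01, -8.63576133e-05,
        1.07801874e-02,  7.25469135e-06]), 'eef_pos': array([ 0.20835075, -0.50844716,  0.22878784]), 'eef_rot': array([[ 3.79098093e-01, -9.25356286e-01, -6.15870959e-04],
       [-9.25353656e-01, -3.79098495e-01,  2.22296776e-03],
       [-2.29051294e-03, -2.72824393e-04, -9.99997340e-01]]), 'wrist_force': array([-0.51243062,  0.60401795,  0.08219734]), 'torque': array([ 0.03274008,  0.01073708, -0.02250276]), 'grip_width': 0.08560177768350506}
scene 601.076716097094 601.076716097094 321.2995806993818 244.46365086068533 [[-0.50492548  0.54306287 -0.6709195   1.38052981]
 [ 0.86314993  0.32193767 -0.38900942  0.55061604]
 [ 0.00473768 -0.77552489 -0.63129922  1.06499306]
 [ 0.          0.          0.          1.        ]]
top 469.47301032012683 469.47301032012683 322.4504145181482 237.03938876518555 [[-0.01844424 -0.99420878  0.10587118  0.3067077 ]
 [-0.9994422   0.02128195  0.02573653 -0.01809468]
 [-0.02784063 -0.10533743 -0.99404674  1.52163608]
 [ 0.          0.          0.          1.        ]]
wrist 423.5766619702168 423.5766619702168 323.21589379615835 232.56223236929375 [[ 9.99999614e-01  2.50391760e-04  8.41821606e-04 -4.98758946e-04]
 [-4.97473287e-04  9.51397814e-01  3.07964206e-01 -7.91389664e-02]
 [-7.23795536e-04 -3.07964506e-01  9.51397572e-01 -1.43269759e-01]
 [ 0.00000000e+00  0.00000000e+00  0.00000000e+00  1.00000000e+00]]
```

View pics/scene0.png

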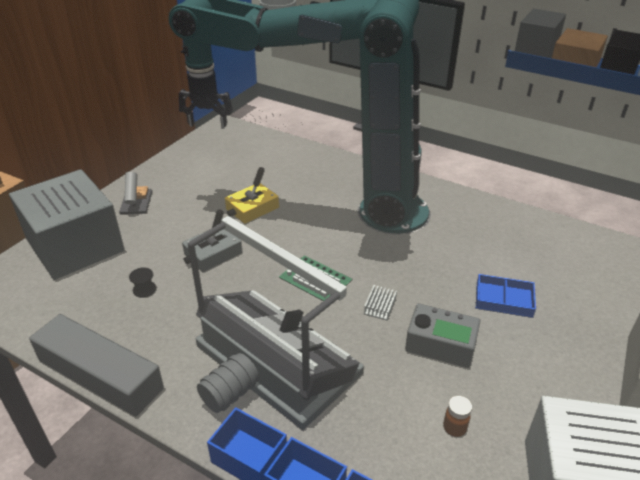

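View pics/top0.png

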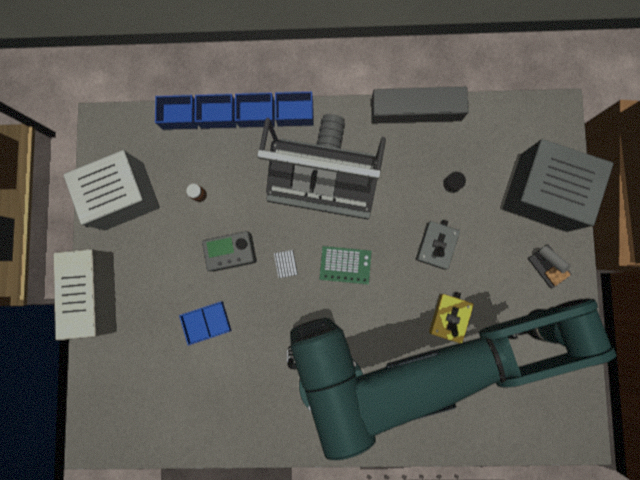

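View pics/wrist0.png

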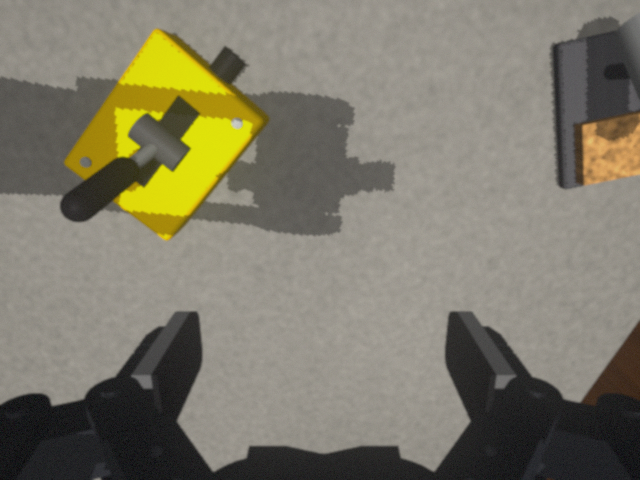

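The top view shows the inlet around (322,180), with the fin near (316,182). The grey fan box is at (439,244) on the robot's right, and the yellow decoy is at (454,317). I'll zoom in to measure.

```bash
python3 - <<'E'
import cv2
t=cv2.imread("pics/top0.png"); s=cv2.imread("pics/scene0.png")
cv2.imwrite("pics/t_in.png",cv2.resize(t[110:230,250:400],None,fx=5,fy=5,interpolation=cv2.INTER_CUBIC))
cv2.imwrite("pics/t_fan.png",cv2.resize(t[205:285,400:480],None,fx=7,fy=7,interpolation=cv2.INTER_CUBIC))
cv2.imwrite("pics/s_in.png",cv2.resize(s[200:420,170:370],None,fx=2.7,fy=2.7,interpolation=cv2.INTER_CUBIC))
E
```

```text
(no output)
```

View pics/t_in.png

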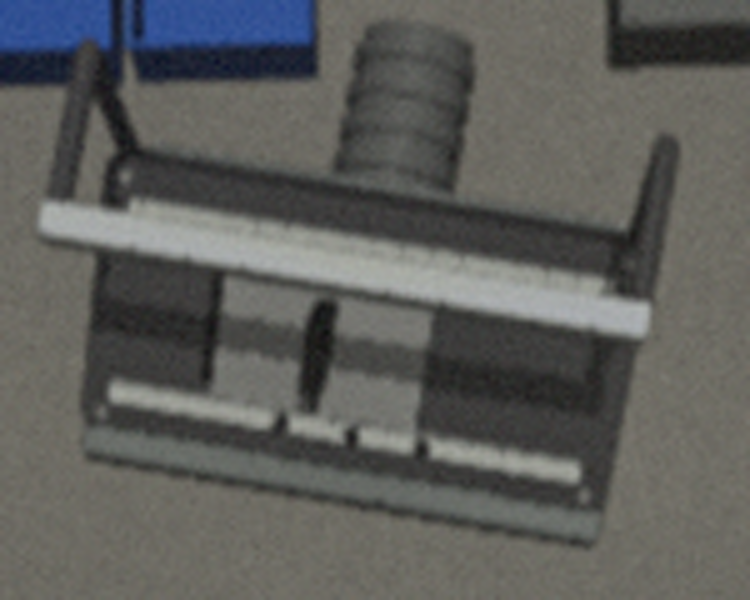

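View pics/t_fan.png

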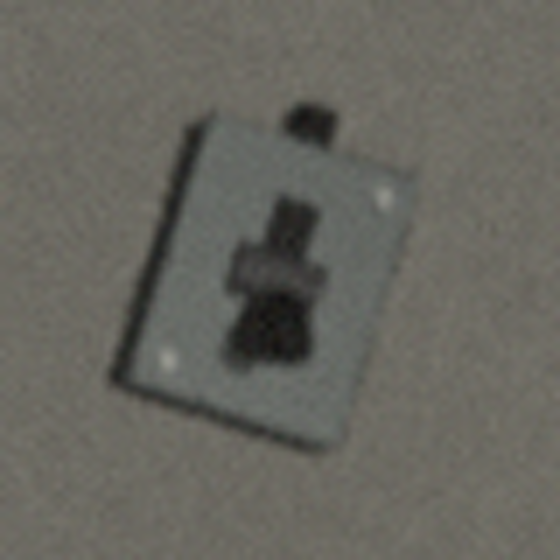

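View pics/s_in.png

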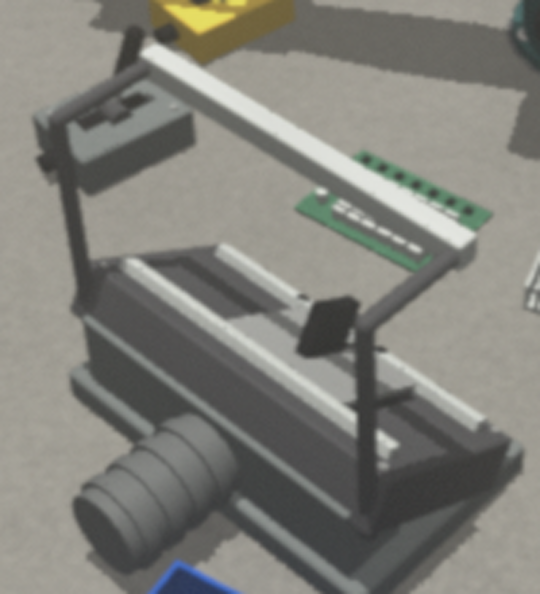

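The grey box is at (439,244) in the top view, with its lever leaning towards the robot. The shutter plate spans about x 293–336 px, and the stop dots sit at roughly (306,195), (320,197) and (334,200). I'll triangulate rough positions now and then look with the wrist camera.

```bash
cat > h.py <<'E'
import numpy as np
from station import telemetry, optics, env
def cam(name,dump=None):
    s=telemetry.sense(); c=optics.camera(name)
    if name=="wrist":
        T=np.eye(4);T[:3,:3]=s["eef_rot"];T[:3,3]=s["eef_pos"]; M=T@c["tool_from_camera"]
    else: M=np.array(c["cam_to_world"])
    return c["image"],(c["fx"],c["fy"],c["cx"],c["cy"]),M
C={"scene":((601.0767,601.0767,321.29958,244.46365),np.array([[-0.50492548,0.54306287,-0.6709195,1.38052981],[0.86314993,0.32193767,-0.38900942,0.55061604],[0.00473768,-0.77552489,-0.63129922,1.06499306],[0,0,0,1]])),
"top":((469.473,469.473,322.4504,237.03939),np.array([[-0.01844424,-0.99420878,0.10587118,0.3067077],[-0.9994422,0.02128195,0.02573653,-0.01809468],[-0.02784063,-0.10533743,-0.99404674,1.52163608],[0,0,0,1]]))}
def ray(km,u,v):
    (fx,fy,cx,cy),M=km
    d=M[:3,:3]@np.array([(u-cx)/fx,(v-cy)/fy,1]); return M[:3,3],d/np.linalg.norm(d)
def onz(km,u,v,z):
    o,d=ray(km,u,v); return o+d*(z-o[2])/d[2]
def proj(km,p):
    (fx,fy,cx,cy),M=km; q=M[:3,:3].T@(np.array(p)-M[:3,3]); return q[0]/q[2]*fx+cx,q[1]/q[2]*fy+cy
def tri(rays):
    A=np.zeros((3,3));b=np.zeros(3)
    for o,d in rays:
        P=np.eye(3)-np.outer(d,d);A+=P;b+=P@o
    p=np.linalg.solve(A,b); return p,[np.linalg.norm((np.eye(3)-np.outer(d,d))@(p-o)) for o,d in rays]
E
python3 - <<'E'
from h import *
np.set_printoptions(precision=4,suppress=True)
T=C["top"];S=C["scene"]
tc=lambda x,y:(250+x/5,110+y/5); sc=lambda x,y:(170+x/2.7,200+y/2.7); fc=lambda x,y:(400+x/7,205+y/7)
print("fin top near", tri([ray(T,*tc(310,404)),ray(S,*sc(358,295))]))
# bar lower near edges ~ bar top corners
print("bar L top near", tri([ray(T,*tc(40,240)),ray(S,*sc(475,238))]))
a=onz(T,*tc(85,458),0.01);b=onz(T,*tc(595,545),0.01);print("front",a,b,np.degrees(np.arctan2(*(a-b)[:2])))
for q in [(205,112),(415,178),(335,450),(115,380)]: print("box",onz(T,*fc(*q),0.045))
print("tip",onz(T,*fc(270,330),.12),"pivot",onz(T,*fc(275,278),.05))
for n,q in {"spool":(455,182),"board":(346,264),"heats":(286,264),"meter":(229,250)}.items(): print(n,onz(T,*q,.03))
E
```

```text
fin top near (array([0.5963, 0.0482, 0.1245]), [np.float64(0.001223278076056273), np.float64(0.001223278076056304)])
bar L top near (array([0.6535, 0.1824, 0.2986]), [np.float64(6.391838791970304e-05), np.float64(6.391838791988402e-05)])
front [0.5883 0.2006 0.01  ] [ 0.5233 -0.131   0.01  ] 11.094960498531988
box [ 0.5076 -0.318   0.045 ]
box [ 0.4757 -0.4104  0.045 ]
box [ 0.3545 -0.3691  0.045 ]
box [ 0.3876 -0.2729  0.045 ]
tip [ 0.4035 -0.3262  0.12  ] pivot [ 0.4315 -0.3449  0.05  ]
spool [ 0.6341 -0.4084  0.03  ]
board [ 0.378  -0.0526  0.03  ]
heats [0.3818 0.1382 0.03  ]
meter [0.4302 0.3208 0.03  ]
```

Rough geometry: inlet yaw is about -11° and the fin is near (0.626, 0.04, 0.118). The wrist camera sits on the tool's -y side, so I'll put that side towards the robot, clear of the bar. I'll yaw about 147° while translating, then tilt back 35°.

```bash
python3 -m crank '[[0.27,0.44,0,0,0,1,0],[0.27,0.44,0,0,0,1,0],[0.27,0.44,0,0,0,1,0],[0.27,0.44,0,0,0,1,0],[0.27,0.44,0,0,0,1,0],[0.27,0.44,0,0,0,1,0],[0.27,0.44,0,0,0,1,0],[0.27,0.44,0,0,0,1,0],[0.27,0.44,0,0,0,1,0],[0.27,0.44,0,0,0,1,0]]'
python3 -m crank '[[0.27,0.44,0,0,0,1,0],[0.27,0.44,0,0,0,1,0],[0.27,0.44,0,0,0,1,0],[0.27,0.44,0,0,0,1,0],[0.27,0.44,0,0,0,1,0],[0.27,0.44,0,0,0,1,0],[0.27,0.44,0,0,0,1,0],[0.27,0.44,0,0,0,1,0],[0.27,0.44,0,0,0,1,0],[0.27,0.44,0,0,0,1,0]]'
```

```text
time_s: 1.15
eef_pos: [0.3167, -0.332, 0.2297]
eef_rot: [[0.929, -0.37, -0.0], [-0.37, -0.929, 0.001], [-0.0, -0.0, -1.0]]
wrist_force: [0.3, -0.1, 0.3]
grip_width: 0.0852
time_s: 2.15
eef_pos: [0.4247, -0.1561, 0.2297]
eef_rot: [[0.913, 0.409, -0.0], [0.409, -0.913, 0.0], [-0.0, -0.0, -1.0]]
wrist_force: [0.4, -0.7, -0.1]
grip_width: 0.0856
```

```bash
python3 -m crank '[[0.27,0.44,0,0,0,1,0],[0.27,0.44,0,0,0,1,0],[0.27,0.44,0,0,0,1,0],[0.27,0.44,0,0,0,1,0],[0.27,0.44,0,0,0,1,0],[0.27,0.44,0,0,0,1,0],[0.27,0.44,0,0,0,1,0],[0.27,0.44,0,0,0,1,0],[0.27,0.44,0,0,0,1,0],[0.27,0.44,0,0,0,1,0]]'
python3 -m crank '[[0.27,0.3,0,0,0,1,0],[0.1,0,0,0,0,1,0],[0,0,0,-0.19,-0.98,0,0],[0,0,0,-0.19,-0.98,0,0],[0,0,0,-0.19,-0.98,0,0],[0,0,0,-0.19,-0.98,0,0],[0,0,0,-0.19,-0.98,0,0],[0,0,0,-0.19,-0.98,0,0],[0,0,0,-0.19,-0.98,0,0],[0,0,0,0,0,0,0]]'
python3 - <<'E'
from h import *
import cv2,pickle
im,k,M=cam("wrist"); cv2.imwrite("pics/w1.png",im[:,:,::-1]); pickle.dump((k,M),open("w1.pkl","wb"))
print(telemetry.sense()["joints"])
E
```

```text
time_s: 3.15
eef_pos: [0.5327, 0.0198, 0.2296]
eef_rot: [[0.342, 0.94, -0.001], [0.94, -0.342, 0.0], [-0.0, -0.001, -1.0]]
wrist_force: [0.2, 0.0, -0.6]
grip_width: 0.0851
time_s: 4.15
eef_pos: [0.5447, 0.0315, 0.2274]
eef_rot: [[0.191, 0.834, 0.517], [0.982, -0.162, -0.1], [0.0, 0.527, -0.85]]
wrist_force: [-0.7, 0.5, -0.4]
grip_width: 0.0856
[  1.13014603 -16.27072955 103.67126612  -7.22934419  61.50304842
 -76.17985925]
```

View pics/w1.png

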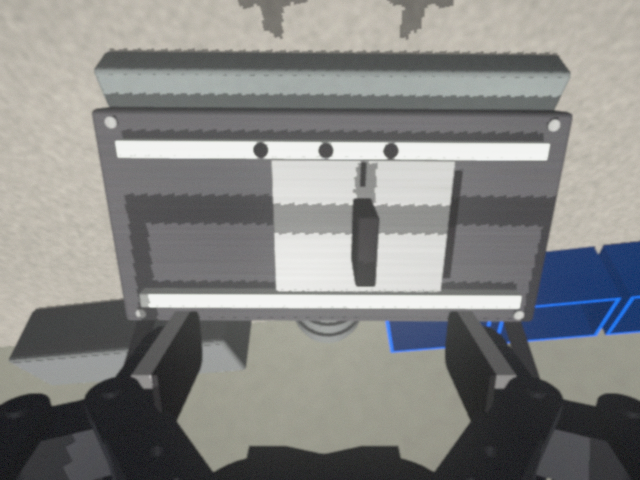

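The view is clear. The stop dots are at about (260,150), (325,150) and (391,151), running from open end to shut. The plate line is at about (363,175) and the fin at (365,243). So the shutter is roughly 18–19 mm ajar. Next I'll measure precisely.

```bash
python3 - <<'E'
from h import *
import cv2,pickle
np.set_printoptions(precision=4,suppress=True)
im=cv2.imread("pics/w1.png"); km=pickle.load(open("w1.pkl","rb"))
g=cv2.cvtColor(im,cv2.COLOR_BGR2GRAY)
roi=np.zeros_like(g); roi[141:160,200:450]=255
m=cv2.inRange(g,0,120)&roi
n,l,st,ce=cv2.connectedComponentsWithStats(m)
d=sorted([(c[0],c[1],s[4]) for s,c in zip(st[1:],ce[1:]) if s[4]>60]); print(d)
for r in (168,172,180): 
    row=g[r,340:390].astype(int); print(r,row[10:35])
print("plate edges row165",[g[165,266:280],g[165,446:462]])
# fin top mask
roi[:]=0; roi[195:290,340:390]=255
m=cv2.inRange(g,0,75)&roi
n,l,st,ce=cv2.connectedComponentsWithStats(m); i=1+st[1:,4].argmax(); print("fin",st[i],ce[i])
d=[x for x in d if x[2]<400]
# yaw from dots direction, plane height from spacing
from scipy.optimize import least_squares
def pts(yaw,h,uv):
    xi=np.array([np.cos(yaw),np.sin(yaw),0]);nn=-.5*xi+np.array([0,0,.75**.5])
    return [ (lambda o,q:o+q*(h-nn@o)/(nn@q))(*ray(km,*p)) for p in uv]
def res(x):
    p=pts(*x,[q[:2] for q in d]); v=p[2]-p[0]; yi=np.array([-np.sin(x[0]),np.cos(x[0]),0])
    xi=np.array([np.cos(x[0]),np.sin(x[0]),0])
    return [v@yi-.09, v@xi*1]
s=least_squares(res,[-.19,-.2]); yaw,h=s.x; print("yaw",np.degrees(yaw),"h",h,s.cost)
P=pts(yaw,h,[q[:2] for q in d]); print("dots",np.array(P))
for p in P: print("top proj",proj(C["top"],p),"scene",proj(C["scene"],p))
# plate top is 3 mm lower than rail top
yi=np.array([-np.sin(yaw),np.cos(yaw),0])
for n_,uv in {"line":(363.3,175),"plL":(272.5,165),"plR":(454.5,165)}.items():
    q=pts(yaw,h-.003,[uv])[0]; print(n_,q,"rel dot0 along y",(q-P[2])@yi)
q=pts(yaw,h-.003+.046,[(371,200),(371,237)]); print("fin top near/far",q)
pickle.dump((yaw,h,P),open("geo.pkl","wb"))
E
python3 -c "
import cv2;im=cv2.imread('pics/w1.png');cv2.imwrite('pics/w1c.png',cv2.resize(im[135:300,250:470],None,fx=3.6,fy=3.6,interpolation=cv2.INTER_CUBIC))"
```

```text
[(np.float64(260.2307692307692), np.float64(149.7051282051282), np.int32(156)), (np.float64(325.34177215189874), np.float64(149.68354430379748), np.int32(158)), (np.float64(390.5212121212121), np.float64(150.76363636363635), np.int32(165))]
168 [215 215 215 215 210 194 165 148 138 130 110  86  74  74  76  90 113 133
 141 142 142 143 142 144 145]
172 [217 219 218 218 217 208 187 160 144 134 110  90  75  72  77  93 116 137
 145 143 144 143 146 148 154]
180 [215 215 216 208 189 161 144 145 141 124  97  77  73  71  82 104 129 139
 143 141 142 141 141 143 144]
plate edges row165 [array([122, 122, 123, 125, 138, 168, 202, 217, 219, 218, 220, 219, 219,
       219], dtype=uint8), array([215, 214, 215, 214, 213, 214, 213, 202, 178, 142, 125, 119, 121,
       120, 118, 120], dtype=uint8)]
fin [353 199  25  74 647] [360.5131 221.8114]
yaw -11.530559083282032 h -0.22034330754340342 2.2457889142649826e-16
dots [[ 0.5788 -0.0189  0.0752]
 [ 0.5875  0.0252  0.075 ]
 [ 0.5968  0.0693  0.0752]]
top proj (np.float64(333.999193676987), np.float64(199.2128467030721)) scene (np.float64(281.58164064148826), np.float64(309.10791905225983))
top proj (np.float64(319.85171925281367), np.float64(196.82524201339737)) scene (np.float64(295.7820529950311), np.float64(318.5979069795414))
top proj (np.float64(305.72844716567766), np.float64(194.21013289577414)) scene (np.float64(310.31938532675), np.float64(328.49181018814386))
line [0.6098 0.0484 0.0815] rel dot0 along y -0.017828643491871275
plL [ 0.5913 -0.0135  0.0781] rel dot0 along y -0.08221896947383896
plR [0.6161 0.1127 0.0776] rel dot0 along y 0.046392046671198305
fin top near/far [array([0.5922, 0.0527, 0.1242]), array([0.613 , 0.0496, 0.1363])]
```

View pics/w1c.png

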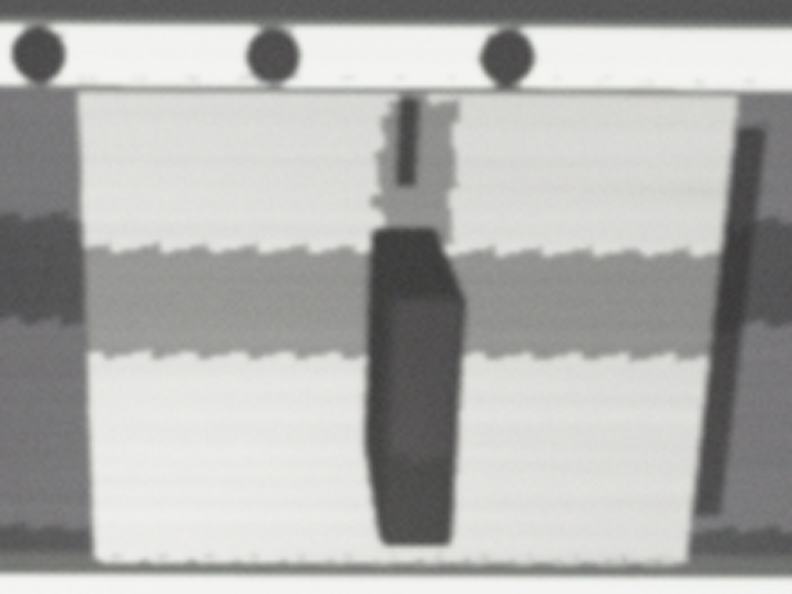

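```bash
python3 - <<'E'
from h import *
import pickle
np.set_printoptions(precision=4,suppress=True)
km=pickle.load(open("w1.pkl","rb")); yaw,h,P=pickle.load(open("geo.pkl","rb"))
xi=np.array([np.cos(yaw),np.sin(yaw),0]);yi=np.array([-np.sin(yaw),np.cos(yaw),0]);z=np.array([0,0,1.]);n=-.5*xi+.75**.5*z;u=np.cross(yi,n)
def on(hh,uv):
    o,q=ray(km,*uv); return o+q*(hh-n@o)/(n@q)
a=on(h+.043,(250+426/3.6,135+295/3.6));b=on(h+.043,(250+415/3.6,135+545/3.6))
print("len",np.linalg.norm(a-b),"y comp",(b-a)@yi, "near width")
# plate centre: upper/lower plate edges under rails not visible; fin centre
fin=(a+b)/2-.020*n; print("fin",fin,"line y",(fin-P[2])@yi)
print("bar edge",fin-.005*xi+.160*z)
s=telemetry.sense();R=s["eef_rot"];p=s["eef_pos"]
lean=np.radians(33); tz=np.sin(lean)*xi-np.cos(lean)*z
Rt=np.c_[yi,np.cross(tz,yi),tz]
from scipy.spatial.transform import Rotation as Ro
print("rotvec/0.08",Ro.from_matrix(Rt@R.T).as_rotvec()/.08, "lean now",np.degrees(np.arccos(-R[2,2])))
t=fin-.006*tz; print("tcp target",t,"delta",t-p,"scaled",(t-p)/.04,"tz",tz)
print("delta in tool",Rt.T@(t-p))
print("slide -y per 27.1mm scaled",-.0271*yi/.04, "yi",yi)
E
```

```text
len 0.048219325501848216 y comp 0.00014525668061050396 near width
fin [0.6315 0.0435 0.1244] line y -0.018254879724613128
bar edge [0.6266 0.0445 0.2844]
rotvec/0.08 [-0.0534 -0.2425 -0.1158] lean now 31.862200330036057
tcp target [0.6283 0.0442 0.1294] delta [ 0.0825  0.0129 -0.0993] scaled [ 2.0616  0.3223 -2.4834] tz [ 0.5336 -0.1089 -0.8387]
delta in tool [0.0291 0.0115 0.1259]
slide -y per 27.1mm scaled [-0.1354 -0.6638 -0.    ] yi [0.1999 0.9798 0.    ]
```

The fin is at (0.6315, 0.0435, 0.1244) with the shutter about 18 mm open. The fin and plate-line estimates agree within 0.5 mm. Next I'll align laterally and approach along the tool axis.

```bash
python3 -m crank '[[0.19,0.33,0.08,-0.05,-0.24,-0.12,0],[0.19,0.33,0.08,0,0,0,0],[0.27,-0.06,-0.43,0,0,0,0],[0.27,-0.06,-0.43,0,0,0,0],[0.27,-0.06,-0.43,0,0,0,0],[0,0,0,0,0,0,0]]'
python3 - <<'E'
from h import *
import cv2
im,k,M=cam("wrist"); cv2.imwrite("pics/w2.png",im[:,:,::-1])
fin=np.array([0.6315,0.0435,0.1244]);s=telemetry.sense()
print(s["eef_rot"].T@(fin-s["eef_pos"]), (fin-s["eef_pos"]-.009*s["eef_rot"][:,2])/.04)
E
```

```text
time_s: 4.8
eef_pos: [0.5947, 0.0497, 0.1812]
eef_rot: [[0.202, 0.824, 0.53], [0.979, -0.169, -0.11], [-0.001, 0.541, -0.841]]
wrist_force: [-0.9, -0.3, -0.9]
grip_width: 0.0856
[ 0.00118237 -0.00086797  0.0694841 ] [ 0.79273554 -0.13346851 -1.28123182]
```

View pics/w2.png

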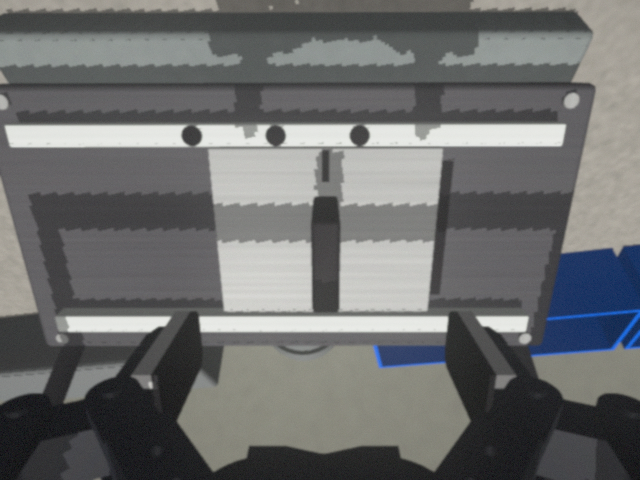

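The fin at x≈325 sits centred between the jaws (centre ≈323). I'll finish the approach and close gently.

```bash
python3 -m crank '[[0.26,-0.04,-0.43,0,0,0,0],[0.26,-0.04,-0.43,0,0,0,0],[0.26,-0.04,-0.43,0,0,0,0],[0,0,0,0,0,0,0]]' 
python3 -m crank '[[0,0,0,0,0,0,255],[0,0,0,0,0,0,255],[0,0,0,0,0,0,255],[0,0,0,0,0,0,255],[0,0,0,0,0,0,255],[0,0,0,0,0,0,255],[0,0,0,0,0,0,255],[0,0,0,0,0,0,255]]' 30
python3 - <<'E'
from h import *
import cv2
im,k,M=cam("wrist"); cv2.imwrite("pics/w3.png",im[:,:,::-1])
E
```

```text
time_s: 5.25
eef_pos: [0.6257, 0.0451, 0.1315]
eef_rot: [[0.201, 0.822, 0.532], [0.98, -0.169, -0.11], [-0.0, 0.544, -0.839]]
wrist_force: [0.6, -0.7, -0.1]
grip_width: 0.0854
time_s: 6.05
eef_pos: [0.6262, 0.0456, 0.1343]
eef_rot: [[0.201, 0.82, 0.537], [0.98, -0.168, -0.109], [0.001, 0.548, -0.837]]
wrist_force: [-6.2, 1.6, 4.9]
grip_width: 0.0131
```

View pics/w3.png

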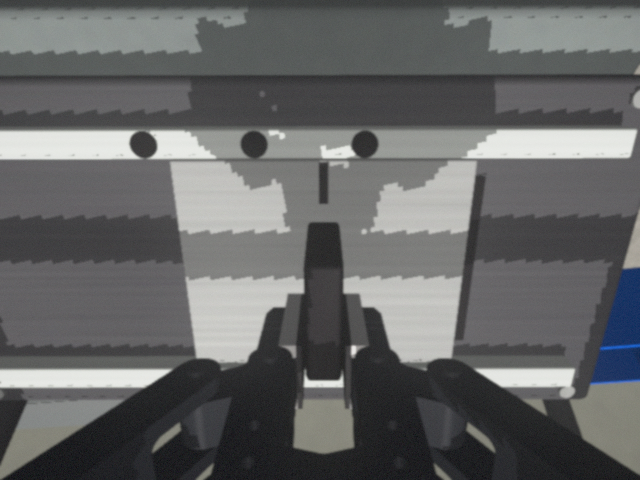

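Grip holds: width is 13 mm, and the line at (323,182) lies between the dots at 254 and 364, giving about 17 mm. There's about 8 N pressing along the slope normal, so I'll ease off 3 mm and slide in stages.

```bash
python3 -m crank '[[-0.04,0.01,0.06,0,0,0,255],[-0.02,-0.1,0,0,0,0,255],[-0.02,-0.1,0,0,0,0,255],[-0.02,-0.1,0,0,0,0,255],[-0.02,-0.1,0,0,0,0,255],[-0.02,-0.1,0,0,0,0,255],[-0.02,-0.1,0,0,0,0,255],[0,0,0,0,0,0,255],[0,0,0,0,0,0,255]]' 
cat > look.py <<'E'
from h import *
import cv2,sys
im,k,M=cam("wrist"); g=cv2.cvtColor(im,cv2.COLOR_RGB2GRAY); cv2.imwrite(f"pics/{sys.argv[1]}.png",im[:,:,::-1])
s=telemetry.sense();print(s["time_s"],s["eef_pos"],s["wrist_force"],s["grip_width"])
E
python3 look.py w4
```

```text
time_s: 7.0
eef_pos: [0.6207, 0.0194, 0.1344]
eef_rot: [[0.202, 0.82, 0.536], [0.979, -0.167, -0.114], [-0.004, 0.548, -0.836]]
wrist_force: [10.5, -8.8, -6.7]
grip_width: 0.0128
7.05 [0.62063085 0.01919675 0.13443284] [10.41538835 -8.71350869 -7.7782471 ] 0.012766750990243431
```

View pics/w4.png

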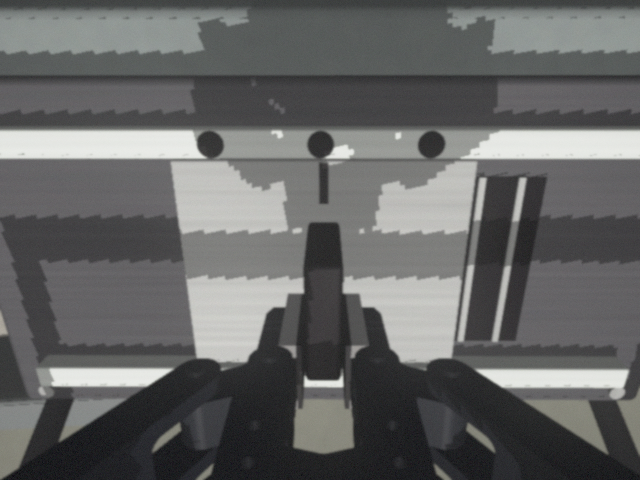

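The line at 323 is about 1.4 mm short of the middle dot at 320, inside the spring's draw-in range. The wrist force of about -9 N in y shows the spring is already pulling. I'll release now.

```bash
python3 -m crank '[[0,0,0,0,0,0,100],[0,0,0,0,0,0,100],[0,0,0,0,0,0,0],[0,0,0,0,0,0,0],[0,0,0,0,0,0,0],[0,0,0,0,0,0,0]]' 
python3 look.py w5
```

```text
time_s: 7.65
eef_pos: [0.6197, 0.022, 0.1358]
eef_rot: [[0.2, 0.82, 0.536], [0.98, -0.168, -0.109], [0.001, 0.547, -0.837]]
wrist_force: [-0.2, -0.4, -1.0]
grip_width: 0.0856
7.7 [0.61968771 0.02202004 0.13580494] [0.23201413 0.16810216 0.46591259] 0.08501496184121138
```

View pics/w5.png

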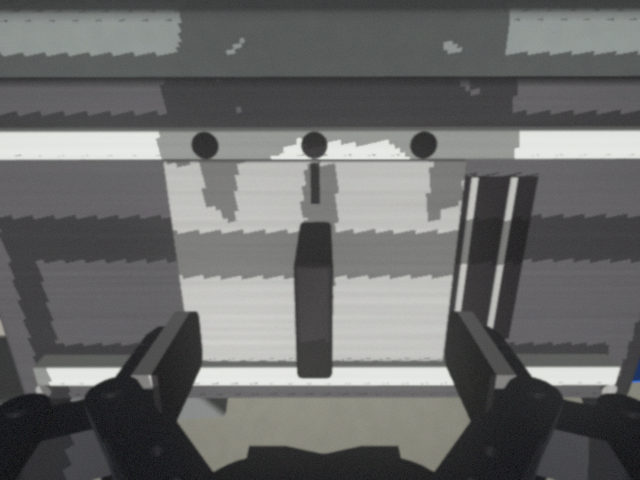

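The line (315) now sits on the middle dot (314), so the shutter is clicked in and released. I'll retract along the tool axis.

```bash
python3 -m crank '[[-0.27,0.05,0.42,0,0,0,0],[-0.53,0.11,0.83,0,0,0,0],[-0.53,0.11,0.83,0,0,0,0],[-0.53,0.11,0.83,0,0,0,255],[-0.27,0.05,0.42,0,0,0,255],[0,0,0,0,0,0,255]]' 
python3 look.py w6
python3 -m crank '[[-0.38,-0.91,0,0.2,0.98,0,255],[-0.38,-0.91,0,0.2,0.98,0,255],[-0.38,-0.91,0,0.2,0.98,0,255],[-0.38,-0.91,0,0.2,0.98,0,255],[-0.38,-0.91,0,0.2,0.98,0,255],[-0.38,-0.91,0,0.2,0.98,0,255],[-0.38,-0.91,0,0.2,0.98,0,255],[-0.38,-0.91,0,0.04,0.22,-0.96,255],[-0.38,-0.91,0,0,0,-0.96,255],[-0.38,-0.91,0,0,0,0,255]]'
python3 -m crank '[[0,0,0,0,0,0,255],[0,0,0,0,0,0,255]]'
python3 - <<'E'
from h import *
import cv2,pickle
im,k,M=cam("wrist"); cv2.imwrite("pics/w7.png",im[:,:,::-1]); pickle.dump((k,M),open("w7.pkl","wb"))
E
```

```text
time_s: 8.3
eef_pos: [0.5352, 0.0395, 0.2743]
eef_rot: [[0.2, 0.815, 0.544], [0.98, -0.168, -0.108], [0.003, 0.554, -0.832]]
wrist_force: [-0.4, -0.6, 0.2]
grip_width: 0.0438
8.35 [0.53486407 0.03928084 0.2710591 ] [ 1.02708208 -0.26211197 -0.01051457] 0.03639703966901543
time_s: 9.35
eef_pos: [0.3817, -0.3267, 0.2656]
eef_rot: [[0.35, 0.937, -0.003], [0.937, -0.35, 0.003], [0.001, -0.004, -1.0]]
wrist_force: [-0.3, -0.1, 0.2]
grip_width: -0.0001
time_s: 9.55
eef_pos: [0.3819, -0.3255, 0.2661]
eef_rot: [[0.351, 0.937, -0.003], [0.937, -0.351, 0.003], [0.002, -0.003, -1.0]]
wrist_force: [0.1, -0.3, 0.5]
grip_width: -0.0001
```

View pics/w6.png

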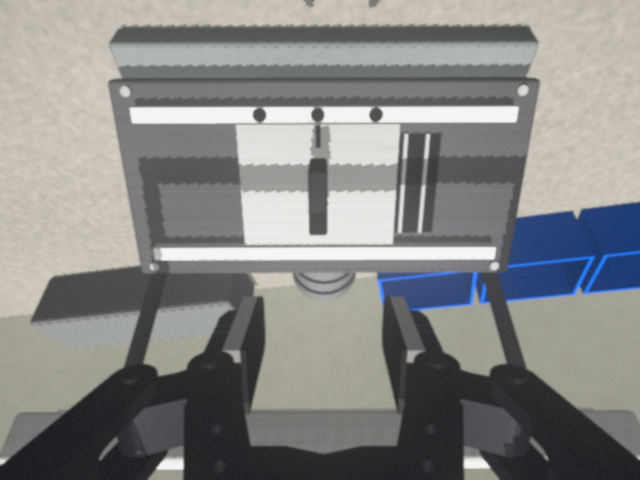

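View pics/w7.png

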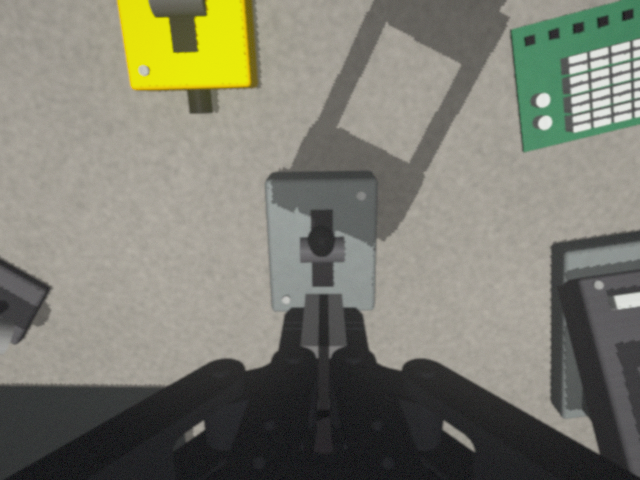

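The retracted view confirms the shutter line on the middle dot, both at x≈318. The fan box now lies square in view with corners (266,173), (378,173), (373,308) and (272,310). The lever tip is near (321,237).

```bash
python3 - <<'E'
from h import *
import pickle
np.set_printoptions(precision=4,suppress=True)
km=pickle.load(open("w7.pkl","rb"))
c=[onz(km,*q,.045) for q in [(266,173),(378,173),(373,308),(272,310)]]; print(np.array(c))
nb=(c[0]+c[1])/2; fb=(c[2]+c[3])/2; xf=(fb-nb); L=np.linalg.norm(xf); xf/=L; piv=(nb+fb)/2
print("L",L,"W",np.linalg.norm(c[0]-c[1]),np.linalg.norm(c[2]-c[3]),"yaw",np.degrees(np.arctan2(xf[1],xf[0])),"piv",piv)
yf=np.array([-xf[1],xf[0],0])
tri_=[ray(km,321,238),ray(C["top"],400+268/7,205+345/7)]
for q in (0,.1,.2,.25):
    t=piv+.085*(np.sin(q-.5)*xf+np.cos(q-.5)*np.array([0,0,1])); print(q,t,proj(km,t),proj(C["top"],t),proj(C["scene"],t))
s=telemetry.sense(); p=s["eef_pos"]; d=p-piv; print("tcp in fan frame",d@xf,d@yf,p[2], "tooly·xf",s["eef_rot"][:,1]@xf,"xf",xf,"yf",yf)
E
python3 - <<'E'
import cv2
s=cv2.imread("pics/scene0.png")
cv2.imwrite("pics/s_fan.png",cv2.resize(s[195:275,170:260],None,fx=7,fy=7,interpolation=cv2.INTER_CUBIC))
E
```

```text
[[ 0.3501 -0.3656  0.045 ]
 [ 0.384  -0.2748  0.045 ]
 [ 0.5061 -0.3201  0.045 ]
 [ 0.4741 -0.4116  0.045 ]]
L 0.13123335286368049 W 0.0969081614355818 0.09699643566127607 yaw -20.354310265065426 piv [ 0.4286 -0.343   0.045 ]
0 [ 0.3904 -0.3289  0.1196] (np.float64(322.0120869059454), np.float64(225.5442618729341)) (np.float64(439.6307856341995), np.float64(256.53205800904453)) (np.float64(222.46076156414057), np.float64(211.59264785428226))
0.1 [ 0.3975 -0.3315  0.1233] (np.float64(322.04228201903874), np.float64(237.32195913682494)) (np.float64(440.6998714840331), np.float64(254.0174960382795)) (np.float64(219.86178200796599), np.float64(211.5318324836001))
0.2 [ 0.405  -0.3343  0.1262] (np.float64(322.075324051671), np.float64(249.25078120221372)) (np.float64(441.74847942980034), np.float64(251.40657943239097)) (np.float64(217.16641375824315), np.float64(211.75615510918482))
0.25 [ 0.4089 -0.3357  0.1274] (np.float64(322.09272822138007), np.float64(255.20346157380067)) (np.float64(442.26120322869053), np.float64(250.07440705564372)) (np.float64(215.79123069263693), np.float64(211.97559039915186))
tcp in fan frame -0.04968224576429869 0.0011235609378173125 0.26675896425876405 tooly·xf 0.9999962213792278 xf [ 0.9376 -0.3478  0.    ] yf [0.3478 0.9376 0.    ]
```

View pics/s_fan.png

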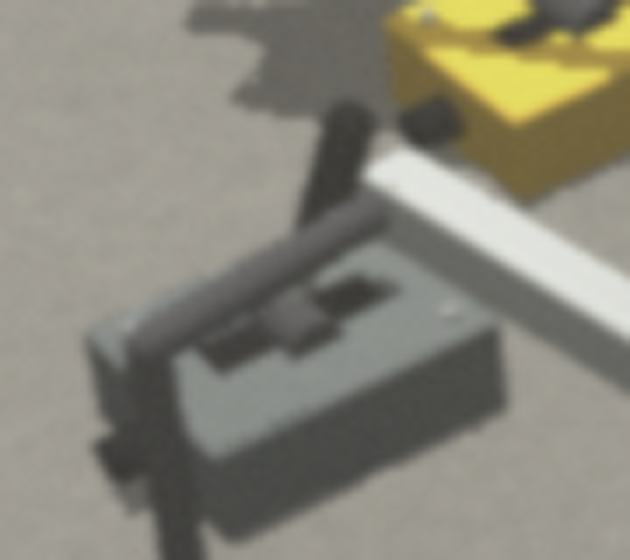

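Both views put the lever at about 0.1 rad (tip near (0.397, -0.331, 0.123)). I'll back up 27 mm, lower the closed fingers behind the lever, and push along the box's +x axis, (0.938, -0.348).

```bash
python3 -m crank '[[-0.63,0.23,0,0,0,0,255],[0,0,-0.9,0,0,0,255],[0,0,-0.9,0,0,0,255],[0,0,-0.9,0,0,0,255],[0,0,-0.9,0,0,0,255],[0,0,0,0,0,0,255]]'
python3 look.py w8
```

```text
time_s: 10.2
eef_pos: [0.355, -0.3111, 0.1186]
eef_rot: [[0.346, 0.938, -0.008], [0.938, -0.346, 0.009], [0.006, -0.011, -1.0]]
wrist_force: [-0.7, 0.9, -0.2]
grip_width: -0.0003
10.25 [ 0.35645425 -0.31300425  0.12208191] [ 0.35881045 -0.18307756  0.85293614] 4.587588122853356e-05
```

View pics/w8.png

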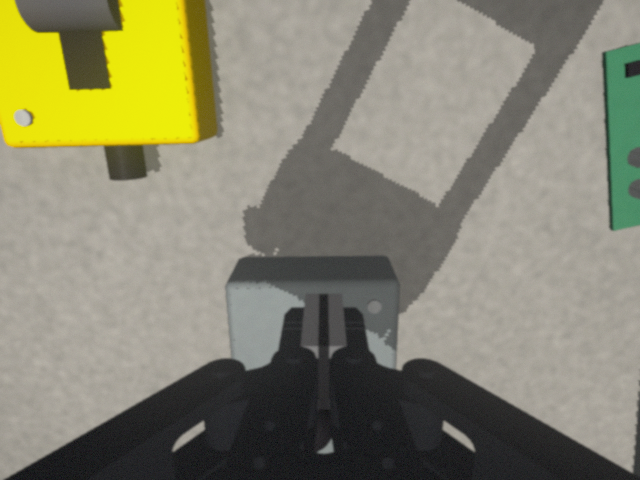

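The closed fingers are behind the lever, with the lever hidden ahead of them, and there is no contact force. Now the push.

```bash
python3 -m crank '[[0.23,-0.09,0,0,0,0,255],[0.23,-0.09,0,0,0,0,255],[0.23,-0.09,0,0,0,0,255],[0.23,-0.09,0,0,0,0,255],[0.23,-0.09,0,0,0,0,255],[0.23,-0.09,0,0,0,0,255],[0.23,-0.09,0,0,0,0,255],[0.12,-0.05,0,0,0,0,255]]'
python3 -m crank '[[0.12,-0.05,0,0,0,0,255],[0,0,0,0,0,0,255]]'
```

```text
time_s: 11.05
eef_pos: [0.4335, -0.3454, 0.1357]
eef_rot: [[0.347, 0.938, 0.017], [0.938, -0.347, -0.011], [-0.004, 0.02, -1.0]]
wrist_force: [1.9, 6.8, 23.6]
grip_width: -0.0002
time_s: 11.25
eef_pos: [0.4389, -0.3474, 0.1351]
eef_rot: [[0.347, 0.938, 0.019], [0.938, -0.346, -0.011], [-0.003, 0.022, -1.0]]
wrist_force: [4.9, 4.9, 21.4]
grip_width: -0.0001
```

There is 21–24 N pushing upward, which isn't expected. I'll look before going further.

```bash
python3 look.py w9; python3 - <<'E'
from h import *
import cv2
im,_,_=cam("scene"); cv2.imwrite("pics/s9.png",cv2.resize(im[150:290,130:290,::-1],None,fx=4.2,fy=4.2,interpolation=cv2.INTER_CUBIC))
im,_,_=cam("top"); cv2.imwrite("pics/t9.png",cv2.resize(im[180:320,360:520,::-1],None,fx=4.2,fy=4.2,interpolation=cv2.INTER_CUBIC))
E
```

```text
11.3 [ 0.43891438 -0.34736666  0.13508944] [ 5.96998228  5.01912103 21.38367431] 2.3918200743517722e-05
```

View pics/w9.png

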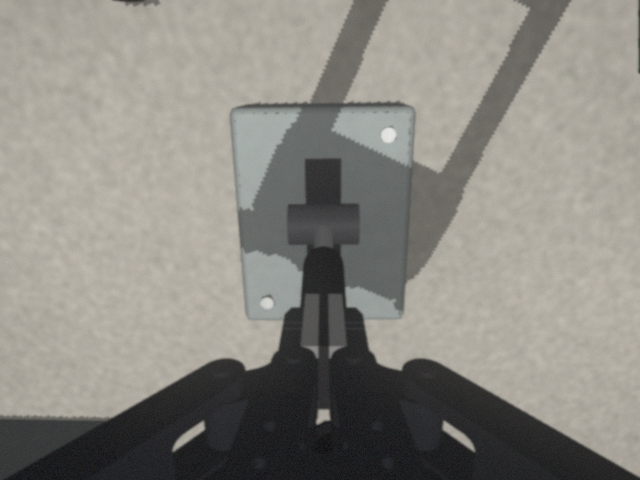

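View pics/s9.png

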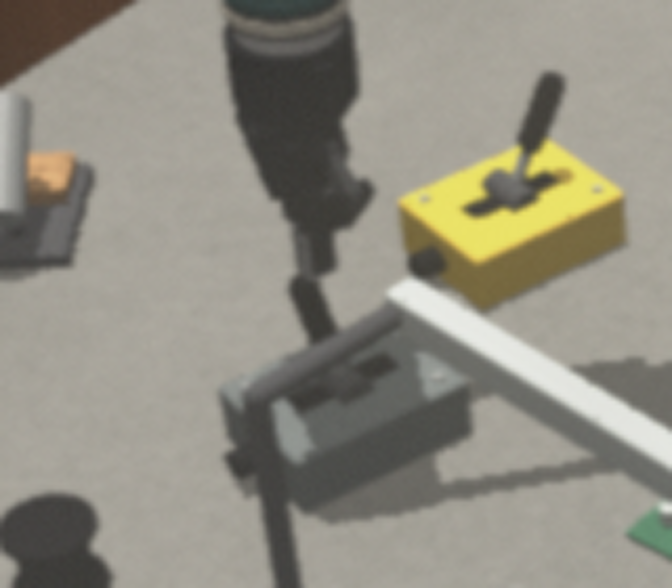

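View pics/t9.png

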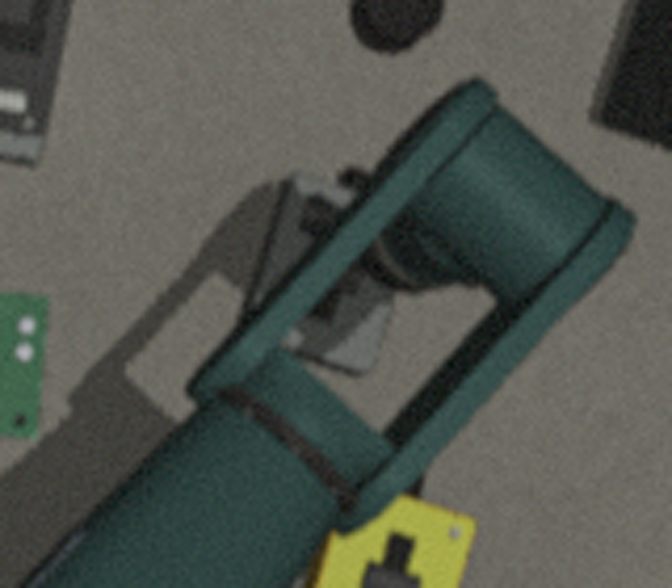

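```bash
python3 - <<'E'
from h import *
_,k,M=cam("wrist"); km=(k,M)
piv=np.array([.4286,-.343,.045]);xf=np.array([.9376,-.3478,0]);z=np.array([0,0,1])
P=lambda q,r:piv+r*(np.sin(q-.5)*xf+np.cos(q-.5)*z)
for q in (.5,.6,.7,.8,.9,1.0): print(q,"tip scene",np.round(proj(C["scene"],P(q,.085)),1),"end",np.round(proj(C["scene"],P(q,.095)),1),"wrist grip start",np.round(proj(km,P(q,.0425)),1))
s=telemetry.sense();tip=s["eef_pos"]+.025*s["eef_rot"][:,2];print("fingertip scene",proj(C["scene"],tip),"TCP",proj(C["scene"],s["eef_pos"]),tip,(tip-piv)@xf)
E
```

```text
0.5 tip scene [208.8 214.1] end [208.4 211. ] wrist grip start [323.9 242.9]
0.6 tip scene [206.  215.5] end [205.2 212.5] wrist grip start [323.9 251. ]
0.7 tip scene [203.3 217.1] end [202.1 214.3] wrist grip start [323.8 258.5]
0.8 tip scene [200.6 218.9] end [199.2 216.4] wrist grip start [323.8 265.5]
0.9 tip scene [198.1 221. ] end [196.3 218.7] wrist grip start [323.8 271.6]
1.0 tip scene [195.7 223.2] end [193.6 221.2] wrist grip start [323.8 277. ]
fingertip scene (np.float64(205.67155752611848), np.float64(221.79766468322723)) TCP (np.float64(204.7559982222513), np.float64(214.07486276102946)) [ 0.43940411 -0.34763269  0.11008921] 0.011741180760323109
```

The lever is only about 0.7 rad over. Its end has caught under the finger knuckles, which explains the upward force. I'll raise the tool about 30 mm so only the fingertips overlap the grip, then keep pushing.

```bash
python3 -m crank '[[0,0,0.35,0,0,0,255],[0,0,0.35,0,0,0,255],[0,0,0,0,0,0,255]]'
python3 -m crank '[[0.12,-0.04,0,0,0,0,255],[0.12,-0.04,0,0,0,0,255],[0,0,0,0,0,0,255]]'
python3 - <<'E'
from h import *
import cv2
im,_,_=cam("scene"); cv2.imwrite("pics/s10.png",cv2.resize(im[150:290,130:290,::-1],None,fx=4.2,fy=4.2,interpolation=cv2.INTER_CUBIC))
s=telemetry.sense();piv=np.array([.4286,-.343,.045]);xf=np.array([.9376,-.3478,0]);d=s["eef_pos"]-piv;print(d@xf,s["eef_pos"],s["wrist_force"])
E
```

```text
time_s: 11.75
eef_pos: [0.4326, -0.3463, 0.1557]
eef_rot: [[0.348, 0.937, 0.004], [0.937, -0.348, -0.005], [-0.003, 0.005, -1.0]]
wrist_force: [0.4, 0.5, 0.4]
grip_width: 0.0001
time_s: 12.05
eef_pos: [0.441, -0.348, 0.1514]
eef_rot: [[0.348, 0.937, -0.001], [0.937, -0.348, 0.001], [0.0, -0.001, -1.0]]
wrist_force: [-0.6, -0.1, -0.7]
grip_width: 0.0002
0.013118697558041284 [ 0.44074721 -0.34797262  0.15149198] [-0.17902117 -0.02406419 -0.54170578]
```

View pics/s10.png

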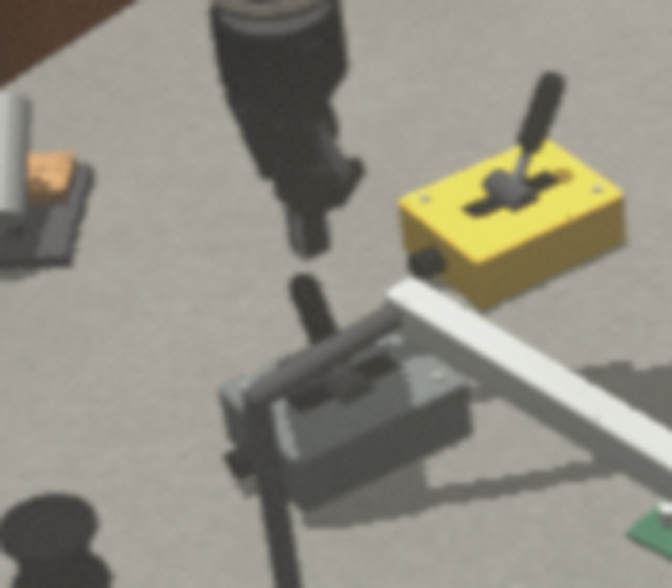

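```bash
python3 - <<'E'
from h import *
s=telemetry.sense()
for d in (0,.01,.02,.025,.03): print(d,np.array(proj(C["scene"],s["eef_pos"]+d*s["eef_rot"][:,2]))*1)
piv=np.array([.4286,-.343,.045]);print("piv",proj(C["scene"],piv))
print("seen tip",130+308/4.2,150+257/4.2,"lever end",130+303/4.2,150+275/4.2)
E
python3 look.py w10
```

```text
0 [203.37371043 209.24789001]
0.01 [203.83682358 212.36999801]
0.02 [204.29620614 215.46695605]
0.025 [204.52451251 217.0060986 ]
0.03 [204.75190301 218.53906679]
piv (np.float64(212.3444391503195), np.float64(239.44314540331695))
seen tip 203.33333333333331 211.1904761904762 lever end 202.14285714285714 215.47619047619048
12.15 [ 0.44067571 -0.34794347  0.15169914] [ 0.47141817 -0.68015611  0.26020711] -0.000179761029048464
```

View pics/w10.png

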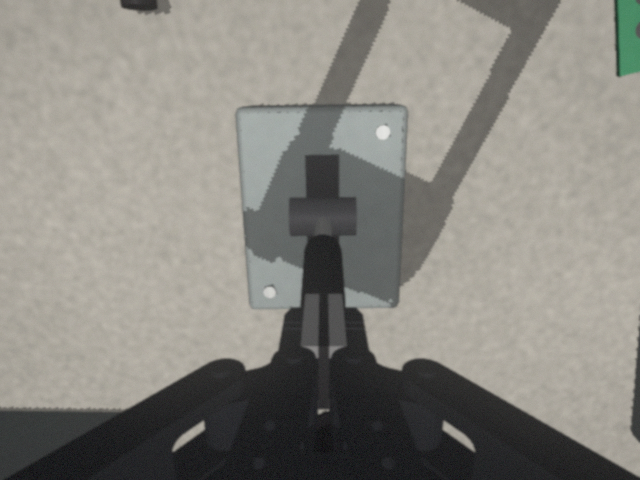

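The lever is still at about 0.65–0.7 rad, and the shut fingertips appear to end higher than I assumed. I'll back off, lean the tool 45° with the fingers pointing forward, and push with the fingertips themselves.

```bash
python3 -m crank '[[0,0,0.5,0,0,0,255],[-0.23,0.09,0,-0.34,-0.92,0,255],[-0.23,0.09,0,-0.34,-0.92,0,255],[-0.23,0.09,0,-0.34,-0.92,0,255],[-0.23,0.09,0,-0.34,-0.92,0,255],[-0.23,0.09,0,-0.34,-0.92,0,255],[-0.23,0.09,0,-0.34,-0.92,0,255],[-0.23,0.09,0,-0.34,-0.92,0,255],[0,0,0,-0.34,-0.92,0,255],[0,0,0,-0.34,-0.92,0,255]]'
python3 -m crank '[[0,0,0,-0.34,-0.92,0,255],[0,0,-0.55,0,0,0,255],[0,0,-0.55,0,0,0,255],[0,0,0,0,0,0,255]]'
python3 - <<'E'
from h import *
import cv2
im,_,_=cam("scene"); cv2.imwrite("pics/s11.png",cv2.resize(im[150:290,130:290,::-1],None,fx=4.2,fy=4.2,interpolation=cv2.INTER_CUBIC))
s=telemetry.sense();piv=np.array([.4286,-.343,.045]);xf=np.array([.9376,-.3478,0]);yf=np.array([.3478,.9376,0]);d=s["eef_pos"]-piv;print(d@xf,d@yf,s["eef_pos"],s["wrist_force"],s["joints"])
E
python3 look.py w11
```

```text
time_s: 13.15
eef_pos: [0.3761, -0.3227, 0.1729]
eef_rot: [[0.349, 0.711, 0.611], [0.937, -0.265, -0.228], [-0.0, 0.652, -0.758]]
wrist_force: [-0.2, -0.0, 0.1]
grip_width: 0.0
time_s: 13.55
eef_pos: [0.3894, -0.3084, 0.1344]
eef_rot: [[0.37, 0.674, 0.639], [0.929, -0.269, -0.254], [0.001, 0.688, -0.726]]
wrist_force: [0.2, 0.6, -0.3]
grip_width: 0.0001
-0.047894691962925534 0.017824453698471965 [ 0.38989555 -0.30963197  0.13654126] [-0.26819448 -0.26367637  0.03409104] [ -62.5896921   -25.11848458  125.20437283   35.98424185   50.09482184
 -147.0018918 ]
13.65 [ 0.39027789 -0.31070466  0.13826541] [-0.06872974  0.29239366  0.81009664] -0.00012807411837234436
```

View pics/s11.png

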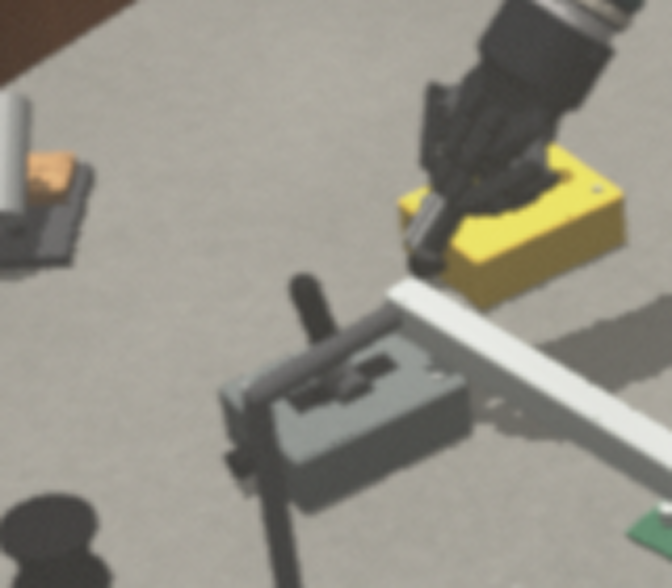

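View pics/w11.png

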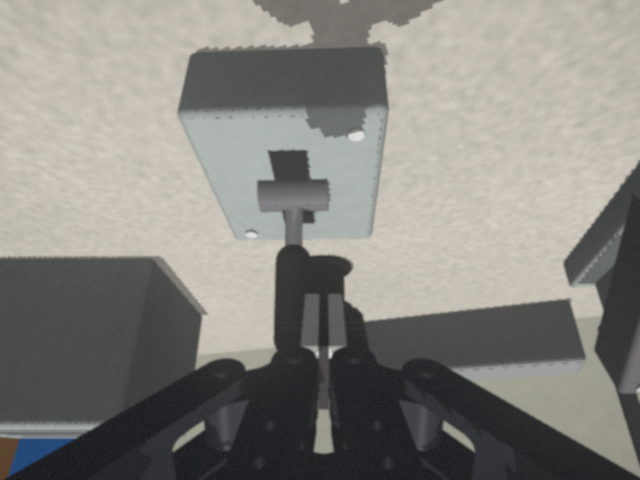

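Joint 6 has run to its limit (-147°), which dragged the tool 18 mm sideways. I'll lift a little and yaw the tool -20° into the arm's radial plane to free the wrist.

```bash
python3 -m crank '[[0,0,0.4,0,0,-0.2,255],[0,0,0.2,0,0,-0.7,255],[0,0,0,0,0,-0.9,255],[0,0,0,0,0,-0.9,255],[0,0,0,0,0,-0.9,255],[0,0,0,0,0,-0.9,255],[0,0,0,0,0,0,255]]'
python3 - <<'E'
from h import *
s=telemetry.sense();piv=np.array([.4286,-.343,.045]);xf=np.array([.9376,-.3478,0]);yf=np.array([.3478,.9376,0]);d=s["eef_pos"]-piv;print(d@xf,d@yf,s["eef_pos"],s["joints"]); print(s["eef_rot"], env.nose_length)
E
```

```text
time_s: 14.35
eef_pos: [0.3916, -0.3105, 0.1644]
eef_rot: [[0.673, 0.534, 0.512], [0.74, -0.482, -0.469], [-0.004, 0.694, -0.72]]
wrist_force: [-0.3, -0.0, -0.5]
grip_width: -0.0002
-0.04601592724935992 0.01756764665059131 [ 0.39156766 -0.31052614  0.16439692] [-46.92821527 -29.39449336 124.49281418   4.6489164   41.10661455
 -97.00084679]
[[ 0.67292311  0.53418014  0.51168942]
 [ 0.73970202 -0.48227093 -0.46931405]
 [-0.00392531  0.69430997 -0.71966538]] 0.025
```

```bash
python3 -m crank '[[-0.11,-0.29,-0.45,0,0,0,255],[0,0,-0.45,0,0,0,255],[0.23,-0.09,0,0,0,0,255],[0.23,-0.09,0,0,0,0,255],[0.23,-0.09,0,0,0,0,255],[0,0,0,0,0,0,255]]'
cat > st.py <<'E'
from h import *
import cv2,sys
im,_,_=cam("scene"); cv2.imwrite(f"pics/s{sys.argv[1]}.png",cv2.resize(im[150:290,130:290,::-1],None,fx=4.2,fy=4.2,interpolation=cv2.INTER_CUBIC))
s=telemetry.sense();piv=np.array([.4286,-.343,.045]);xf=np.array([.9376,-.3478,0]);yf=np.array([.3478,.9376,0]);d=s["eef_pos"]-piv;print(d@xf,d@yf,s["eef_pos"],s["wrist_force"],s["joints"])
E
python3 st.py 12;python3 look.py w12
```

```text
time_s: 14.95
eef_pos: [0.4155, -0.3345, 0.1285]
eef_rot: [[0.674, 0.533, 0.511], [0.739, -0.483, -0.47], [-0.003, 0.694, -0.72]]
wrist_force: [0.5, -0.4, 0.2]
grip_width: 0.0
-0.01609665373084758 0.003746073838984035 [ 0.41481147 -0.3338898   0.12776101] [-0.33681198 -0.51761308  0.33678472] [-46.68496681 -21.35659298 124.04751555   5.14012298  33.58708003
 -97.52306242]
15.05 [ 0.41430177 -0.33355001  0.12724502] [ 0.68964528 -0.88889065  0.27041741] -9.658571173518947e-05
```

View pics/s12.png

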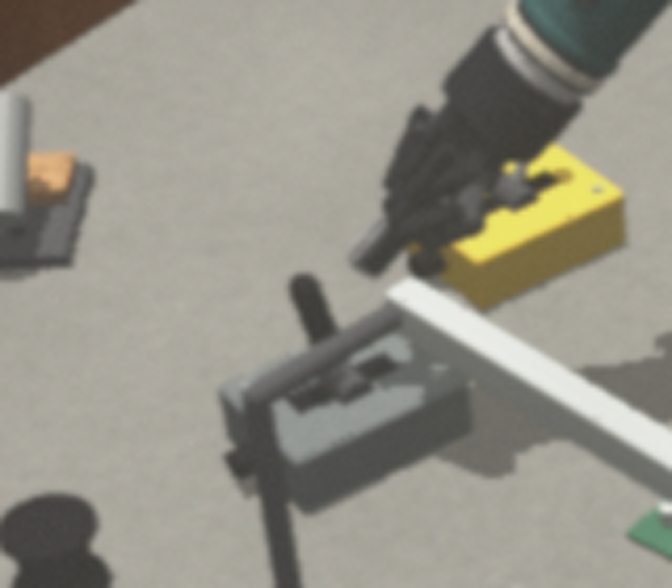

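View pics/w12.png

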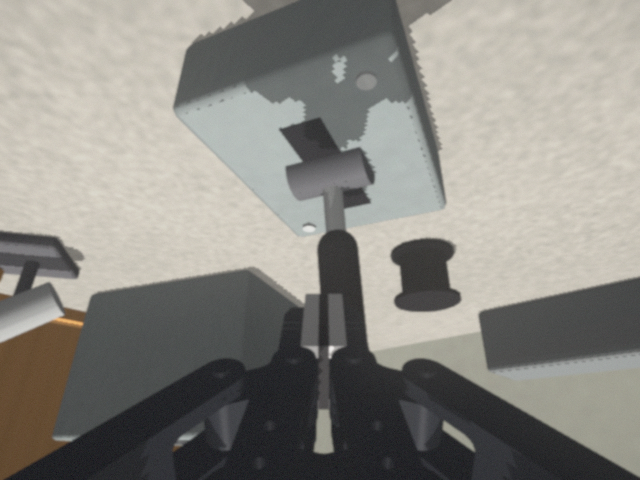

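The fingertips are behind the lever and lined up. Pushing on in stages.

```bash
python3 -m crank '[[0.23,-0.09,0,0,0,0,255],[0.23,-0.09,0,0,0,0,255],[0.23,-0.09,0,0,0,0,255],[0,0,0,0,0,0,255]]'
python3 st.py 13
```

```text
time_s: 15.45
eef_pos: [0.4424, -0.3445, 0.1268]
eef_rot: [[0.674, 0.534, 0.51], [0.738, -0.485, -0.469], [-0.003, 0.693, -0.721]]
wrist_force: [0.0, -0.9, -0.1]
grip_width: -0.0003
0.012845063435883224 0.003423434317832379 [ 0.44183343 -0.34425763  0.12637387] [ 0.01026221 -0.25200055 -0.31690515] [-44.48450661 -16.64006001 120.94533337   2.45670955  31.92989368
 -93.71175412]
```

View pics/s13.png

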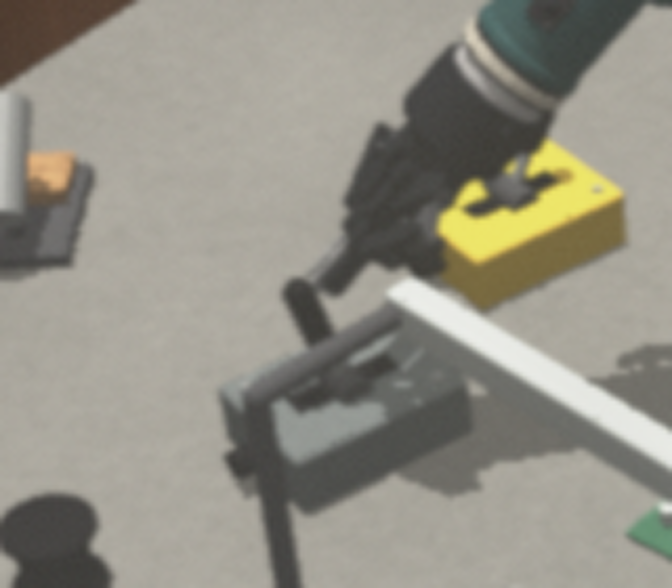

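The lever is now moving, with its end at about (297,283) in the crop. I'll continue pushing.

```bash
python3 -m crank '[[0.23,-0.09,0,0,0,0,255],[0.23,-0.09,0,0,0,0,255],[0,0,0,0,0,0,255]]'
python3 st.py 14
```

```text
time_s: 15.8
eef_pos: [0.4607, -0.352, 0.1269]
eef_rot: [[0.675, 0.533, 0.51], [0.738, -0.485, -0.469], [-0.003, 0.693, -0.721]]
wrist_force: [0.5, 0.5, -1.2]
grip_width: 0.0001
0.03272985577530801 0.0028346805352315683 [ 0.46027156 -0.35172514  0.12670194] [ 0.25133067  0.04651501 -0.46461732] [-43.22857218 -13.67815885 118.72819253   0.80571082  31.09642132
 -91.39298235]
```

View pics/s14.png

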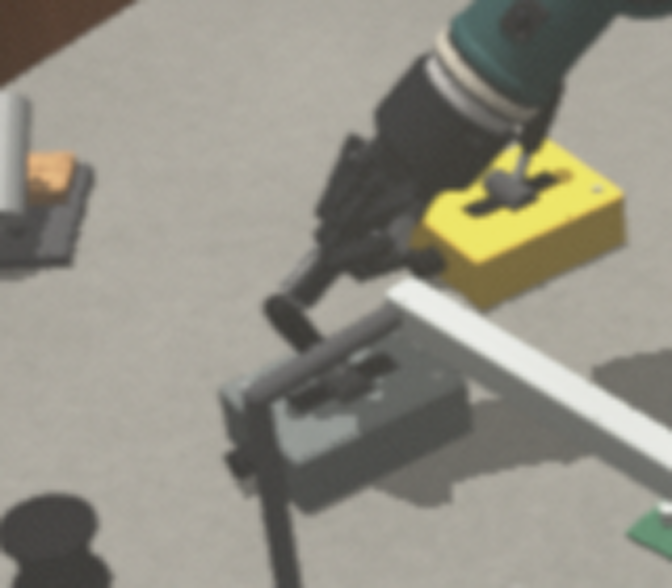

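The lever end is now at (195.5,222) in full pixels, matching about 0.95–1.0 rad. One small extra push should seat it.

```bash
python3 -m crank '[[0.12,-0.04,0,0,0,0,255],[0,0,0,0,0,0,255]]'
python3 -m crank '[[0.12,-0.04,0,0,0,0,255],[0,0,0,0,0,0,255]]'
python3 st.py 15
```

```text
time_s: 16.05
eef_pos: [0.4647, -0.3531, 0.1265]
eef_rot: [[0.675, 0.534, 0.51], [0.738, -0.485, -0.469], [-0.003, 0.693, -0.721]]
wrist_force: [-0.2, -0.3, 1.1]
grip_width: 0.0003
time_s: 16.25
eef_pos: [0.4686, -0.3544, 0.1261]
eef_rot: [[0.675, 0.535, 0.508], [0.738, -0.486, -0.469], [-0.004, 0.691, -0.723]]
wrist_force: [-7.5, 4.7, 4.1]
grip_width: -0.0001
0.041453703469789265 0.0032158268799024046 [ 0.46858311 -0.35440177  0.12613869] [-7.06794336  2.89207005  3.60807785] [-42.58369665 -12.32855866 117.68235413  -0.15997047  30.92225824
 -90.10879569]
```

View pics/s15.png

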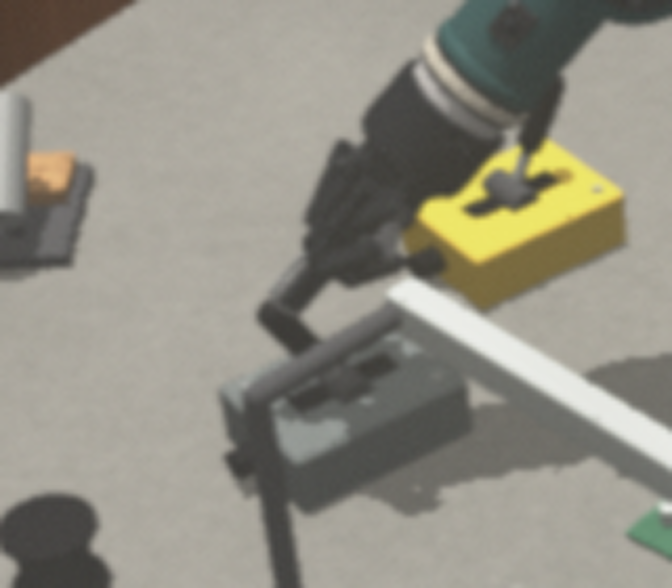

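The push met a firm ~8 N reaction at the end stop, so the lever is fully over. I'll back away along the reverse path, lift, and check everything.

```bash
python3 -m crank '[[-0.23,0.09,0.05,0,0,0,255],[-0.46,0.18,0.2,0,0,0,255],[-0.5,0.2,0.5,0,0,0,255],[-0.5,0.2,0.8,0,0,0,255],[-0.5,0.2,0.8,0,0,0,255],[0,0,0.8,0,0,0,255],[0,0,0,0,0,0,255],[0,0,0,0,0,0,255]]'
python3 st.py 16; python3 - <<'E'
from h import *
import cv2
for n in("top","scene"):
    im,_,_=cam(n); cv2.imwrite(f"pics/{n}9.png",im[:,:,::-1])
a=cv2.imread("pics/scene0.png");b=cv2.imread("pics/scene9.png")
cv2.imwrite("pics/cmp.png",np.vstack([b[200:420,170:370]]).repeat(2,0).repeat(2,1))
E
```

```text
time_s: 17.1
eef_pos: [0.3815, -0.3199, 0.2538]
eef_rot: [[0.675, 0.532, 0.511], [0.738, -0.484, -0.471], [-0.004, 0.694, -0.72]]
wrist_force: [-0.4, 0.8, -0.1]
grip_width: 0.0
-0.05261346418228117 0.005596991253452382 [ 0.38121903 -0.31945468  0.25163961] [-0.3238361   0.12609667 -0.59162817] [-49.7433846  -32.56508909 116.11325669   6.14405309  53.05686428
 -99.09963884]
```

View pics/scene9.png

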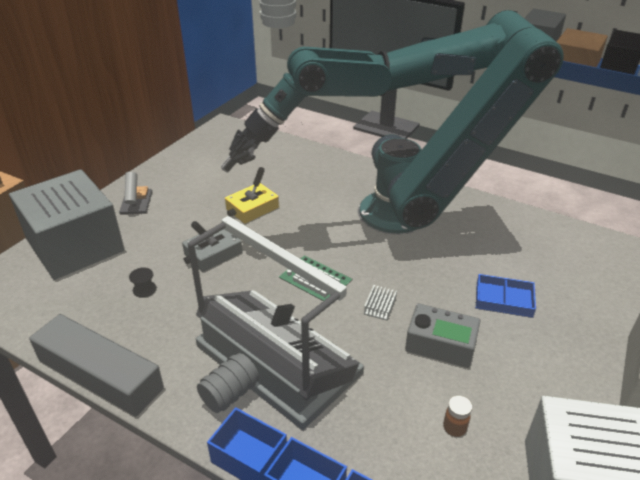

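View pics/top9.png

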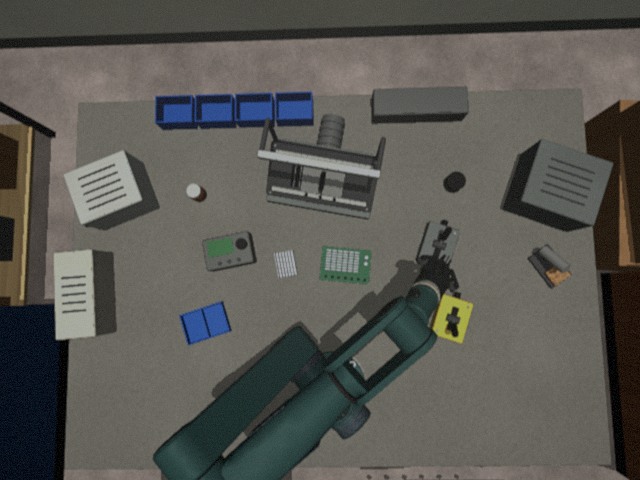

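View pics/s16.png

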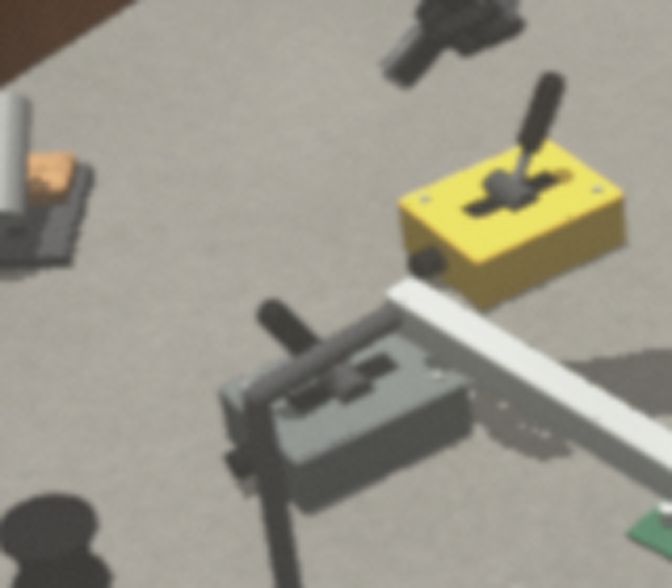

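The lever leans fully over and the robot is clear: the lever end at (193.8,223) in full pixels matches the q = 1.0 prediction. All bystanders sit where they started. One last check of the shutter in the top view.

```bash
python3 -c "
import cv2
t=cv2.imread('pics/top9.png');cv2.imwrite('pics/t9in.png',cv2.resize(t[110:230,250:400],None,fx=5,fy=5,interpolation=cv2.INTER_CUBIC))"
```

```text
(no output)
```

View pics/t9in.png

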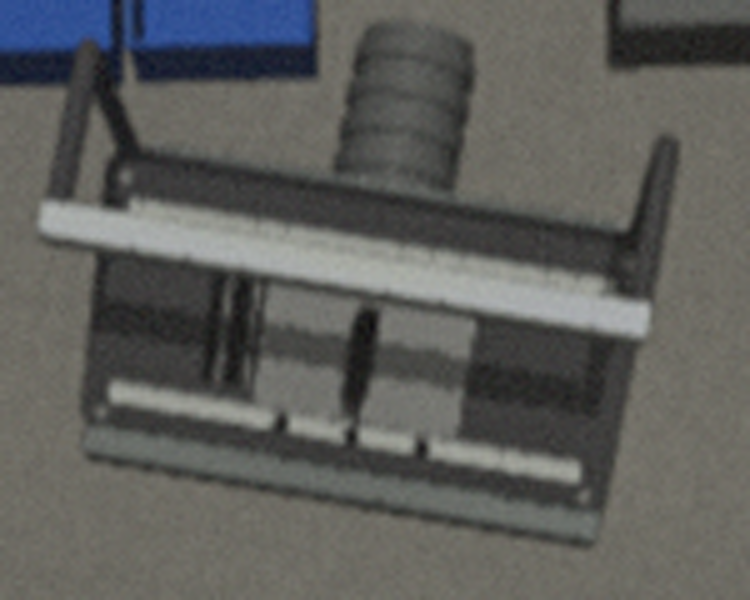

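The fin at (360,360), its lower end pointing at the middle dot (350,437), shows the plate still in the middle stop. I'm handing in.

```bash
python3 -c "
from station import env
print(env.job_done())"
```

```text
the job is handed in; nothing more can be done
None
```

The shutter is in its middle stop and the fan lever is fully over. I handed the job in at about 17 s of the 51 s allowed; no verdict was reported.

**Shutter:** I gripped the fin with the tool leaning about 33°. From about 17 mm open I slid the shutter to about 43.6 mm and let the spring draw it in. The wrist camera then showed the plate line on the middle dot to within 1 pixel, and the final top view still showed it there.

**Fan lever:** I pushed it until it met a reaction of about 8 N at the end stop. After backing off, its tip in the scene camera matched the predicted position for 1.0 rad. The robot was clear of everything, and the other loose things looked unmoved by eye in the before and after pictures.

**What went wrong:**
- **First push:** the vertical push stopped at about 0.7 rad with roughly 23 N pushing the tool up. The lever end had probably caught under the finger knuckles.
- **Fingertip length:** the closed fingertips looked shorter in the pictures than the stated 25 mm.
- **Joint 6:** the first attempt to lean the tool ran joint 6 to -147.0°, against a limit of -147.06°, and dragged the tool about 18 mm sideways. I re-oriented the tool and finished the push from there.

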